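Put the squat paint pot away in the slide-lid case

TASK

Stand the squat paint pot (the short, wide one, not the taller pot or the dropper bottle) inside the open wooden case. Slide the case's lid fully shut along its grooves, forcing its spring tongue over the small ridge at the end so that it snaps home, and let go.

Things in the scene. Friction and masses are not known exactly. Their poses are not given: they have to be found in the camera images.
- squat_pot: Short, wide round paint pot, black cap on a dark brown body, 33 mm in diameter, 34 mm high; loose. It stands on the worktop near a taller, slim pot with a beige cap (26 mm wide, 54 mm high) and a thin dark dropper bottle (25 mm wide, 71 mm high). Origin: centre of its underside, z up. Grip it across its sides from above.
- case: Fixed light wooden case, 220 (x) x 140 (y) x 60 mm, with a dark slide lid. Origin: centre of underside; x runs along the grooves, roughly away from the robot, z up. Inside 204 x 124 mm, floor at z 6 mm, 42 mm clear under the lid. Open lid leaves x = 0 to 0.078 clear, full width; beyond it a ledge 50 mm wide (z 42-46 mm, brass ridge on it to z 50 mm) juts from the middle of the far wall.
- lid (a joint): Slide of the lid along the case, m: 0 = fully shut, 0.12 = fully open; starts at 0.10 to 0.12. Shutting moves the lid along the case's +x. About 1.5 N friction, stays where left; from 0.014 to 0.006 its spring tongue climbs the end ridge, taking up to about 10 N of push; past that it snaps to 0 by itself, against a stop.
- lid_grip (a point): Centre of the grip bar on the lid: light wooden bar 12 mm thick along the case's x, 60 mm long along its y, 24 mm high, standing on the lid (lid top 54 mm, bar top 78 mm, this point 66 mm above the worktop). It lies at the case's x = -(lid value), y = 0. Pinch the bar across its 12 mm, or push its near face.
Not all that is in view belongs to the job. Of the things that look like the squat_pot, the middle-sized one is meant.

How it is judged:
At the end, for the whole second after the job is handed in: The squat pot stands upright (within about 11 degrees) and at rest on the floor of the case, and the lid is shut past the ridge (within 4 mm of its stop) (x of squat_pot in the frame of case between -0.1 and 0.1 m and y of squat_pot in the frame of case between -0.06 and 0.06 m and z of squat_pot in the frame of case between 0 and 0.014 m and angle between squat_pot's own z axis and vertical below 0.2 rad and linear speed of squat_pot below 0.02 m/s and value of joint lid below 0.004 m); the robot touches nothing.
It also fails if it takes over 48 s, if anything falls off the work surface, if the arm or the gripper's body presses on something with over 40 N, if the wrist force passes 120 N, or if a joint passes its speed limit or range.

ROBOT

A 6-joint arm with a two-finger parallel gripper is mounted at the origin on a cart in front of the work surface, level with it; the furniture and walls round the work are solid. World frame = base frame: x ahead of the robot, y to its left, z up, the work surface at z = 0. Lengths are in m, angles in rad, forces in N, time in s.
With the tool pointing down it reaches from about 0.35 to 0.975 m from the base axis. Payload 4.9 kg.
Tool frame: the origin (TCP) lies at the very end of the fingers, on their centre line; the grasp point (between the pads) lies manip.grip_point_offset behind it (manip.grip_point_offset is the distance from the TCP to the grasp point, in m); z points along the fingers, y is the line along which they close (so a half turn about z gives the same grasp; the last joint's range is limited). The gripper opens to 85 mm and grips with 20 to 120 N. Pads are 22 mm wide; open, the fingers measure 114 mm over their backs; the gripper's body (76 mm by 85 mm) begins 54 mm behind the grasp point. The pads swing forward as they close: fully open they stand 13 mm farther back than shut.
Start: joints at [-1.46, 0.053, 1.613, -0, 1.476, -0.119], TCP at [0.142, -0.609, 0.231] pointing down, gripper open.
Joint ranges: [-3.01, 3.01], [-1.01, 2.22], [0.06, 2.58], [-1.02, 4.17], [0.09, 2.62], [-3.14, 3.14]. Speed limits (rad/s): [2.57, 2.57, 3.14, 3.14, 3.14, 3.14].

INTERFACE

Orientations are given as a unit quaternion [w, x, y, z].
In Python, from plant import manip gives the robot as it stands.
- The arm moves only by the shell command python3 -m crank 'ROWS' [OPENING]. ROWS is JSON, a list of rows, each an object of numbers: "x", "y", "z": the shift along the tool's x, y, z in cm; "turn": the turn about the tool's z in rad. In form: [{"x": .., "y": .., "z": .., "turn": ..}, ...]. A call has 1 to 5 rows; each row shifts and turns the commanded pose from where the row before left it, along the tool's axes as they then stand; what a row does not reach is not made up. A row lasts 1/10 s, in which the tool goes at most 50 mm and 8.59 degrees, less where a joint would pass 70% of its speed; a pose out of reach is approached as far as the arm can. A call with a gripper value outside its range is refused whole. OPENING is the opening in per cent of the stroke, from 0 (shut) to 100 (fully open), set as the call begins (- or left out, the last holds). The fingers move at their own pace and stop on an object; the grip force is fixed at half the most. Time passes only in rows, so rows that do not move let the fingers close. It gives the time, the measured TCP pose, the force, the opening and the grip force at its end, in the units of the state.
- manip.state(): the state, without advancing time (a new reading comes with each control period).
- manip.grab_frame(name): name is "side" or "top"; returns (picture, depth): 480x640x3 uint8, red, green, blue; 480x640 float32, m along the optical axis (not along the pixel's ray), 0 where there is no reading.
- manip.camera_model(name): a dict with "mtx" (3x3 intrinsics, pixels), "k1" (the pictures are not rectified: a ray, as slopes to the right and down, at radius r is drawn at 1 + k1 r^2 times it, then the intrinsics apply), "world_to_cam" (4x4, takes a point from world to camera coordinates). Camera axes: x right, y down, z forward; pixel columns grow to the right and rows downward; lengths in m; the calibration is good to about 2 mm. A picture is of the moment at which its call begins. camera_model takes no time and is no camera call.
- manip.job_done(): hands the job in; it is judged then, once.
The state is a dict: "time": time; "joint_pos": joint angles; "joint_vel": joint speeds; "joint_efforts": joint torques, N m; "tool_pos": TCP position; "tool_rot": TCP orientation; "contact_force": force on the tool from outside, world axes, zero at the start; "ft_torque": the same for the moment, N m; "gripper_width": opening from 0.0 (shut) to 1.0 (fully open); "grasp_force": force on a finger pad.
Only numpy, scipy, OpenCV 4.12 (cv2) and the standard library are available. Lean on these libraries where they do the work, as an engineer would, in place of code of your own. Each camera call takes 0.05 s, during which the arm holds its last target. There are 200 camera calls.

## Working session

There is one attempt and no reset: what is moved stays moved. The work goes in short steps, Python scripts to look and compute and a shell command to move; the robot and the scene stay as the last step left them, time stands still between calls to the robot, and variables do not carry over. Pictures are saved under pics/ and viewed, at most 10 in all, crops included, and the job is handed in when it is done.

```bash
mkdir -p pics; cat > h.py <<'E'
import numpy as np, cv2
from plant import manip
def grab(n):
    p,d=manip.grab_frame(n); return p.copy(),d.copy()
def ray(n,uv):
    c=manip.camera_model(n); K=np.array(c["mtx"]); k=c["k1"]; T=np.array(c["world_to_cam"])
    s=np.array([(uv[0]-K[0,2])/K[0,0],(uv[1]-K[1,2])/K[1,1]]); q=s.copy()
    for _ in range(20): q=s/(1+k*(q@q))
    R=T[:3,:3]; return -R.T@T[:3,3], R.T@np.array([q[0],q[1],1])
def onz(n,uv,z):
    o,d=ray(n,uv); return o+d*(z-o[2])/d[2]
def dep(n,uv,D):
    o,d=ray(n,uv); return o+d*D[int(uv[1]),int(uv[0])]
def save(p,f): cv2.imwrite("pics/"+f,p[:,:,::-1])
E
python3 - <<'E'
from h import *
for n in("top","side"):
    p,d=grab(n); save(p,n+"0.png"); np.savez(n+"0.npz",p=p,d=d)
    c=manip.camera_model(n); T=np.array(c["world_to_cam"]); print(n,-T[:3,:3].T@T[:3,3],T[2,:3],c["mtx"],c["k1"])
print(manip.state(),manip.grip_point_offset)
E
```

```text
top [ 0.40044907 -0.00458133  0.92193494] [ 0.18774146 -0.03705102 -0.98151942] [[441.90399116   0.         322.50901771]
 [  0.         441.90399116 236.0639201 ]
 [  0.           0.           1.        ]] -0.04638380211139367
side [0.61290317 0.67034303 0.63567349] [-0.04655546 -0.77732419 -0.62737524] [[516.69128317   0.         331.90297338]
 [  0.         516.69128317 237.75350307]
 [  0.           0.           1.        ]] 0.019263768955799745
{'time': 0.1, 'joint_pos': array([-1.46000430e+00,  5.32901172e-02,  1.61414452e+00, -2.04006697e-05,
        1.47601275e+00, -1.18989321e-01]), 'joint_vel': array([-0.00068493,  0.0003429 , -0.00347975, -0.00049328,  0.00099668,
       -0.00165901]), 'joint_efforts': array([ 4.81812572e-05, -3.94905567e+01, -3.71363282e+01, -1.72828254e-04,
        3.92266302e-03,  1.04155635e-05]), 'tool_pos': array([ 0.1422916 , -0.60800941,  0.23019368]), 'tool_rot': array([-9.27402745e-04,  9.93406784e-01,  1.14639002e-01, -6.35261691e-06]), 'contact_force': array([ 0.68420043, -0.55630002,  0.77135891]), 'ft_torque': array([0.04534253, 0.01502852, 0.00762727]), 'grasp_force': 0.0, 'gripper_width': 1.0029481058745298} 0.0187
```

View pics/top0.png

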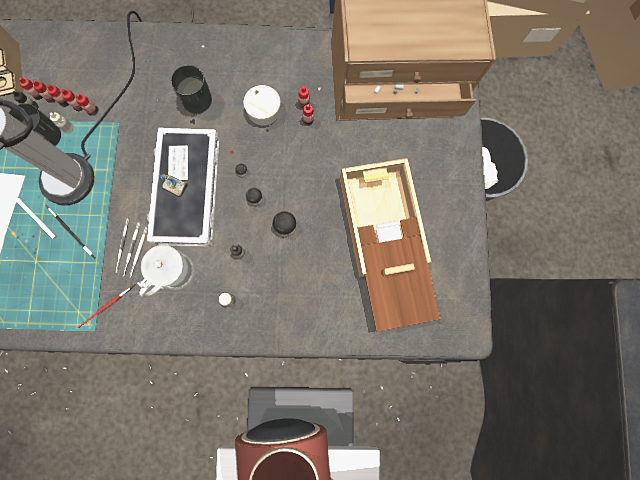

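View pics/side0.png

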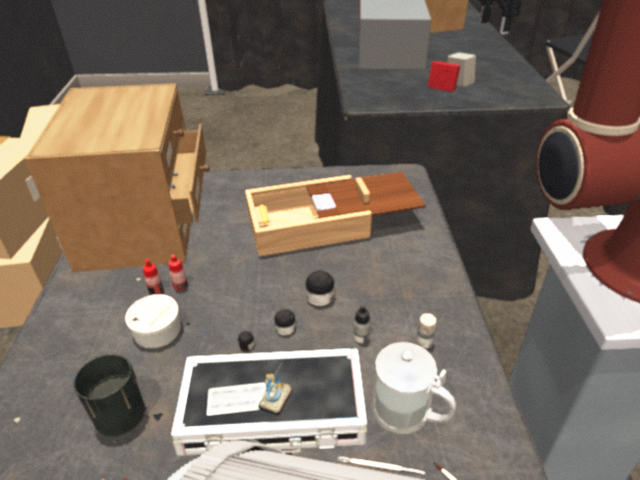

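The top view shows lookalikes: small black-capped pot (241,169), middle one (254,196), large one (284,223), dropper bottle (236,251) and tall beige pot (225,299). I choose the middle one. The lid bar is at about (399,268) and the case opening is around (380,200).

```bash
python3 - <<'E'
from h import *
a=np.load("top0.npz");p,d=a["p"],a["d"]; s=np.load("side0.npz")["p"]
c=np.hstack([cv2.resize(p[150:270,200:320],(400,400)),cv2.resize(s[260:380,230:390],(400,400))]);save(c,"crop.png")
g=cv2.cvtColor(p,cv2.COLOR_RGB2GRAY)
m=(g<45).astype(np.uint8)
n,l,st,ce=cv2.connectedComponentsWithStats(m)
for i in range(1,n):
    if 215<ce[i][0]<310 and 150<ce[i][1]<310 and st[i,4]>20:
        u=ce[i]; print(u.round(1),st[i],dep("top",u,d).round(3),onz("top",u,.034).round(3))
        print(np.sqrt(4*st[i,4]/np.pi)/442*(.88))
# bar: points with height .07-.085 within case region; case walls
v,u=np.mgrid[140:340,330:450]; 
P=np.array([dep("top",(x,y),d) for x,y in zip(u.ravel(),v.ravel())])
def box(lo,hi,n):
    k=(P[:,2]>lo)&(P[:,2]<hi); q=P[k,:2].astype(np.float32); r=cv2.minAreaRect(q); print(n,k.sum(),r,cv2.boxPoints(r).round(3).tolist(),np.median(P[k],0))
box(.072,.086,"bar");box(.048,.068,"top")
for uv in [(342,168),(408,160),(430,262),(362,275),(376,331),(440,319)]: print(uv,onz("top",uv,.060).round(3))
E
```

```text
[287.3 228.8] [275 217  21  17  42] [0.58  0.034 0.05 ] [0.583 0.034 0.034]
0.014559287005564883Traceback (most recent call last):
  File "<stdin>", line 13, in <module>
  File "h.py", line 13, in dep
    o,d=ray(n,uv); return o+d*D[int(uv[1]),int(uv[0])]
        ~~~^^^^^^
  File "h.py", line 6, in ray
    c=manip.camera_model(n); K=np.array(c["mtx"]); k=c["k1"]; T=np.array(c["world_to_cam"])
ValueError: time passes only in moves, steps and waits
```

View pics/crop.png

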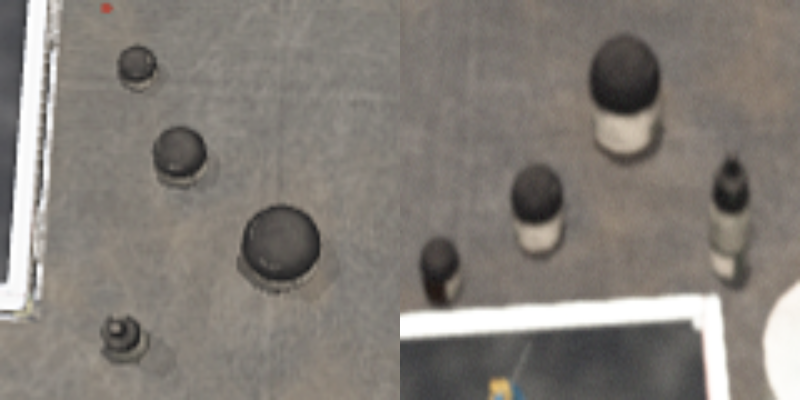

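The crop shows three black-capped pots: small at crop (137,64), about 23 mm; middle at (180,152), about 32 mm; large at (282,243), about 46 mm. The 33 mm middle one at full-image pixel (254,195.6) is confirmed.

```bash
python3 - <<'E'
s=open("h.py").read()
s=s.replace("def ray","import functools\n@functools.cache\ndef cm(n): return manip.camera_model(n)\ndef ray").replace("c=manip.camera_model(n);","c=cm(n);")
open("h.py","w").write(s)
E
python3 - <<'E'
from h import *
a=np.load("top0.npz");p,d=a["p"],a["d"]
for uv in [(254,195.6),(236,249),(284,222),(241,169)]: print("pot",uv,onz("top",uv,.034).round(4),dep("top",uv,d).round(4))
v,u=np.mgrid[140:340,330:450]
P=np.array([dep("top",(x,y),d) for x,y in zip(u.ravel(),v.ravel())])
def box(lo,hi,n):
    k=(P[:,2]>lo)&(P[:,2]<hi)&(P[:,0]<.76); q=P[k,:2].astype(np.float32); r=cv2.minAreaRect(q); print(n,k.sum(),r,cv2.boxPoints(r).round(3).tolist(),np.median(P[k],0))
box(.070,.086,"bar");box(.046,.068,"top")
hs=cv2.cvtColor(p,cv2.COLOR_RGB2HSV)
for uv in [(342,168),(408,160),(430,262),(362,275),(376,331),(440,319)]: print(uv,onz("top",uv,.060).round(3))
st=manip.state(); w,x,y,z=st["tool_rot"]; 
from scipy.spatial.transform import Rotation as R; print(R.from_quat([x,y,z,w]).as_matrix().round(3))
E
```

```text
pot (254, 195.6) [0.6518 0.1057 0.034 ] [0.6517 0.1056 0.0343]
pot (236, 249) [0.5389 0.1365 0.034 ] [0.5332 0.1307 0.0701]
pot (284, 222) [0.5975 0.0416 0.034 ] [0.5944 0.0408 0.0479]
pot (241, 169) [0.7087 0.1357 0.034 ] [0.7125 0.1374 0.0231]
bar 182 ((0.5012087225914001, -0.1864083707332611), (0.012156324461102486, 0.06068146601319313), 12.188307762145996) [[0.48899999260902405, -0.15800000727176666], [0.5019999742507935, -0.21699999272823334], [0.5139999985694885, -0.2150000035762787], [0.5009999871253967, -0.1550000011920929]] [ 0.50096483 -0.18404838  0.077591  ]
top 7914 ((0.558075487613678, -0.17477864027023315), (0.3336974084377289, 0.14122427999973297), 11.607775688171387) [[0.3799999952316284, -0.13899999856948853], [0.4090000092983246, -0.27799999713897705], [0.7360000014305115, -0.20999999344348907], [0.7070000171661377, -0.07199999690055847]] [ 0.51545104 -0.1833222   0.05431988]
(342, 168) [ 0.709 -0.074  0.06 ]
(408, 160) [ 0.731 -0.212  0.06 ]
(430, 262) [ 0.519 -0.252  0.06 ]
(362, 275) [ 0.49  -0.116  0.06 ]
(376, 331) [ 0.382 -0.144  0.06 ]
(440, 319) [ 0.407 -0.269  0.06 ]
[[ 0.974  0.228 -0.   ]
 [ 0.228 -0.974  0.002]
 [ 0.    -0.002 -1.   ]]
```

```bash
R='[{"x":3.3,"y":-2.9},{"x":3.3,"y":-2.9},{"x":3.3,"y":-2.9},{"x":3.3,"y":-2.9},{"x":3.3,"y":-2.9}]'; echo skip; python3 -m crank '[{"x":3.3,"y":-2.9},{"x":3.3,"y":-2.9},{"x":3.3,"y":-2.9},{"x":3.3,"y":-2.9},{"x":3.3,"y":-2.9}]' 65
python3 -m crank '[{"x":3.3,"y":-2.9},{"x":3.3,"y":-2.9},{"x":3.3,"y":-2.9},{"x":3.3,"y":-2.9},{"x":3.3,"y":-2.9}]'
python3 -m crank '[{"x":3.3,"y":-2.9},{"x":3.3,"y":-2.9},{"x":3.3,"y":-2.9},{"x":3.3,"y":-2.9},{"x":3.3,"y":-2.9}]'
```

```text
skipschema error: expected keys x, y, z, turn
schema error: expected keys x, y, z, turn
schema error: expected keys x, y, z, turn
```

```bash
python3 -m crank '[{"x":3.3,"y":-2.9,"z":0,"turn":0},{"x":3.3,"y":-2.9,"z":0,"turn":0},{"x":3.3,"y":-2.9,"z":0,"turn":0},{"x":3.3,"y":-2.9,"z":0,"turn":0},{"x":3.3,"y":-2.9,"z":0,"turn":0}]' 65
python3 -m crank '[{"x":3.3,"y":-2.9,"z":0,"turn":0},{"x":3.3,"y":-2.9,"z":0,"turn":0},{"x":3.3,"y":-2.9,"z":0,"turn":0},{"x":3.3,"y":-2.9,"z":0,"turn":0},{"x":3.3,"y":-2.9,"z":0,"turn":0}]'
python3 -m crank '[{"x":3.3,"y":-2.9,"z":0,"turn":0},{"x":3.3,"y":-2.9,"z":0,"turn":0},{"x":3.3,"y":-2.9,"z":0,"turn":0},{"x":3.3,"y":-2.9,"z":0,"turn":0},{"x":3.3,"y":-2.9,"z":0,"turn":0}]'
```

```text
time: 0.6
tool_pos: [0.2706, -0.428, 0.2307]
tool_rot: [-0.0, 0.993, 0.114, -0.0]
contact_force: [0.8, 0.0, 0.4]
gripper_width: 0.648
grasp_force: 0.0
time: 1.1
tool_pos: [0.3981, -0.2492, 0.231]
tool_rot: [-0.0, 0.993, 0.115, -0.0]
contact_force: [0.4, -0.3, -0.9]
gripper_width: 0.652
grasp_force: 0.0
time: 1.6
tool_pos: [0.5258, -0.0704, 0.2309]
tool_rot: [0.0, 0.993, 0.115, -0.0]
contact_force: [1.4, -1.0, 0.3]
gripper_width: 0.652
grasp_force: 0.0
```

```bash
python3 -m crank '[{"x":3.3,"y":-2.9,"z":0,"turn":0},{"x":3.3,"y":-2.9,"z":0,"turn":0},{"x":3.3,"y":-2.9,"z":0,"turn":0},{"x":3.3,"y":-2.9,"z":2,"turn":0},{"x":3.1,"y":-2.7,"z":4,"turn":0}]'
python3 -m crank '[{"x":0,"y":0,"z":4,"turn":0},{"x":0,"y":0,"z":3,"turn":0},{"x":0,"y":0,"z":0,"turn":0}]'
python3 - <<'E'
from h import *
p,d=grab("side"); save(cv2.resize(p[200:400,200:440],(720,600)),"side1.png"); print(manip.state()["tool_pos"])
E
```

```text
time: 2.1
tool_pos: [0.6513, 0.1021, 0.179]
tool_rot: [0.0, 0.993, 0.115, 0.003]
contact_force: [0.4, 0.2, 0.1]
gripper_width: 0.648
grasp_force: 0.0
time: 2.4
tool_pos: [0.6438, 0.1, 0.0992]
tool_rot: [-0.0, 0.993, 0.115, -0.006]
contact_force: [-1.2, 0.1, -0.2]
gripper_width: 0.651
grasp_force: 0.0
[0.64594749 0.09989262 0.10298638]
```

View pics/side1.png

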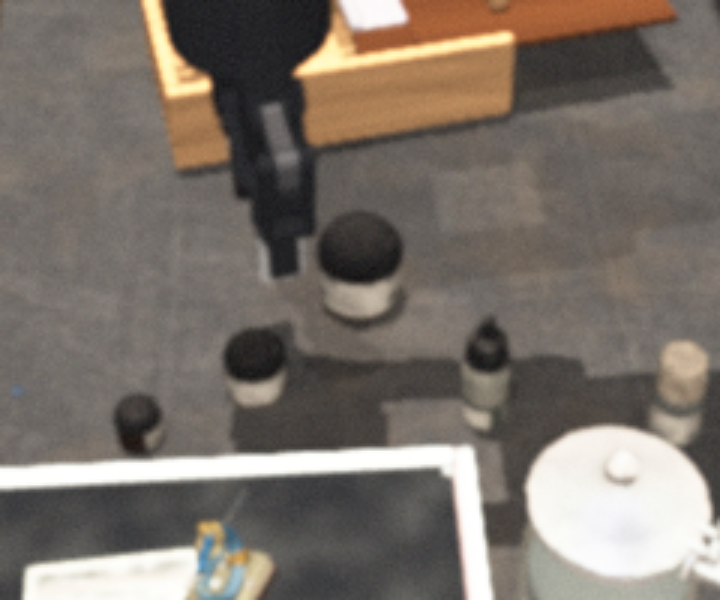

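The side view shows the open gripper above and behind the middle pot (crop 255,365), with the fingers clear of the large pot (360,265). I'll correct by about 7 mm and descend.

```bash
python3 -m crank '[{"x":0.7,"y":-0.4,"z":1,"turn":0},{"x":0,"y":0,"z":2.5,"turn":0},{"x":0,"y":0,"z":2,"turn":0},{"x":0,"y":0,"z":0,"turn":0}]'
```

```text
time: 2.85
tool_pos: [0.6536, 0.1053, 0.0502]
tool_rot: [-0.0, 0.993, 0.114, -0.001]
contact_force: [-0.1, -0.8, 0.1]
gripper_width: 0.651
grasp_force: 0.0
```

```bash
python3 -m crank '[{"x":-0.1,"y":0,"z":1.5,"turn":0},{"x":0,"y":0,"z":1.5,"turn":0},{"x":0,"y":0,"z":1.3,"turn":0},{"x":0,"y":0,"z":0,"turn":0},{"x":0,"y":0,"z":0,"turn":0}]'
python3 -m crank '[{"x":0,"y":0,"z":0,"turn":0},{"x":0,"y":0,"z":0,"turn":0},{"x":0,"y":0,"z":0,"turn":0},{"x":0,"y":0,"z":0,"turn":0},{"x":0,"y":0,"z":0,"turn":0}]' 20
```

```text
time: 3.35
tool_pos: [0.653, 0.1051, 0.0079]
tool_rot: [-0.0, 0.993, 0.115, -0.0]
contact_force: [-0.9, -0.5, -0.3]
gripper_width: 0.65
grasp_force: 0.0
time: 3.85
tool_pos: [0.6543, 0.1052, 0.0097]
tool_rot: [0.0, 0.993, 0.115, 0.001]
contact_force: [-0.5, 0.2, 5.1]
gripper_width: 0.353
grasp_force: 59.7
```

```bash
python3 -m crank '[{"x":0,"y":0,"z":-2,"turn":0},{"x":0,"y":0,"z":-4,"turn":0},{"x":0,"y":0,"z":-4,"turn":0},{"x":0,"y":0,"z":-2,"turn":0},{"x":0,"y":1,"z":0,"turn":0}]'
python3 -m crank '[{"x":-1,"y":3,"z":0,"turn":0},{"x":-1,"y":4.5,"z":0,"turn":0},{"x":-1,"y":4.5,"z":0,"turn":0},{"x":-1,"y":4.5,"z":0,"turn":0},{"x":-1,"y":4,"z":0,"turn":0}]'
python3 -m crank '[{"x":-0.5,"y":2.5,"z":0,"turn":0},{"x":-0.3,"y":1.3,"z":0,"turn":0},{"x":0,"y":0,"z":0,"turn":0},{"x":0,"y":0,"z":0,"turn":0}]'
python3 - <<'E'
from h import *
p,d=grab("side"); save(cv2.resize(p[120:300,190:430],(800,600)),"side2.png"); print(manip.state()["tool_pos"])
E
```

```text
time: 4.35
tool_pos: [0.6577, 0.096, 0.1327]
tool_rot: [0.0, 0.993, 0.115, 0.004]
contact_force: [0.5, -0.0, -0.8]
gripper_width: 0.356
grasp_force: 59.5
time: 4.85
tool_pos: [0.6517, -0.1181, 0.1252]
tool_rot: [-0.001, 0.993, 0.114, -0.002]
contact_force: [-0.5, -0.3, -0.7]
gripper_width: 0.352
grasp_force: 59.5
time: 5.25
tool_pos: [0.6538, -0.1535, 0.127]
tool_rot: [-0.001, 0.993, 0.115, -0.001]
contact_force: [0.5, -0.2, -1.0]
gripper_width: 0.356
grasp_force: 59.5
[ 0.65401614 -0.15309237  0.12743455]
```

View pics/side2.png

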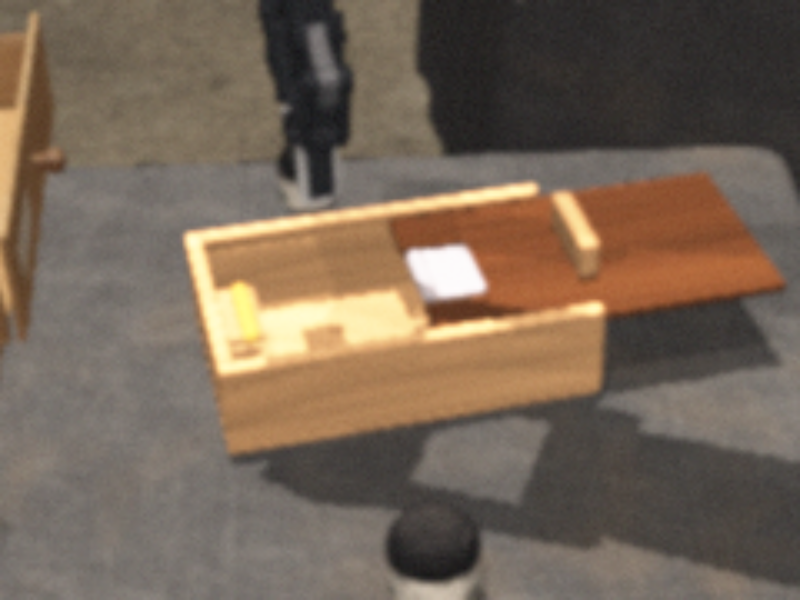

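The gripper, pot held between the pads at crop (310,175), hangs above the open part of the case; the bay is empty between the ledge (240,320) and the lid edge (410,270). I'll lower it.

```bash
python3 -m crank '[{"x":0,"y":0,"z":2,"turn":0},{"x":0,"y":0,"z":3,"turn":0},{"x":0,"y":0,"z":2,"turn":0},{"x":0,"y":0,"z":1,"turn":0},{"x":0,"y":0,"z":0,"turn":0}]'
python3 -m crank '[{"x":0,"y":0,"z":1,"turn":0},{"x":0,"y":0,"z":1,"turn":0},{"x":0,"y":0,"z":0.6,"turn":0},{"x":0,"y":0,"z":0,"turn":0},{"x":0,"y":0,"z":0,"turn":0}]'
```

```text
time: 5.8
tool_pos: [0.6532, -0.1527, 0.0464]
tool_rot: [-0.001, 0.993, 0.115, -0.002]
contact_force: [-0.1, 0.2, -1.3]
gripper_width: 0.354
grasp_force: 59.5
time: 6.3
tool_pos: [0.6544, -0.1545, 0.0224]
tool_rot: [-0.0, 0.993, 0.115, -0.0]
contact_force: [0.2, -0.5, -1.8]
gripper_width: 0.352
grasp_force: 59.5
```

```bash
python3 -m crank '[{"x":0,"y":0,"z":0.2,"turn":0},{"x":0,"y":0,"z":0.2,"turn":0},{"x":0,"y":0,"z":0,"turn":0},{"x":0,"y":0,"z":0,"turn":0}]'
python3 -m crank '[{"x":0,"y":0,"z":0.2,"turn":0},{"x":0,"y":0,"z":0,"turn":0},{"x":0,"y":0,"z":0,"turn":0}]'
```

```text
time: 6.7
tool_pos: [0.6544, -0.1545, 0.0184]
tool_rot: [-0.0, 0.993, 0.115, -0.0]
contact_force: [-0.2, -0.1, -1.3]
gripper_width: 0.355
grasp_force: 59.5
time: 7.0
tool_pos: [0.6543, -0.1544, 0.0163]
tool_rot: [-0.0, 0.993, 0.115, -0.0]
contact_force: [0.2, -0.8, -0.2]
gripper_width: 0.358
grasp_force: 59.5
```

```bash
python3 -m crank '[{"x":0,"y":0,"z":0,"turn":0},{"x":0,"y":0,"z":0,"turn":0},{"x":0,"y":0,"z":0,"turn":0},{"x":0,"y":0,"z":0,"turn":0}]' 60
python3 -m crank '[{"x":0,"y":0,"z":-2,"turn":0},{"x":0,"y":0,"z":-4,"turn":0},{"x":0,"y":0,"z":-4,"turn":0},{"x":0,"y":0,"z":-3,"turn":0},{"x":0,"y":0,"z":0,"turn":0.026}]'
python3 -m crank '[{"x":-3,"y":0,"z":0,"turn":0},{"x":-4,"y":0,"z":0,"turn":0},{"x":-4,"y":0,"z":0,"turn":0},{"x":-4,"y":0,"z":0,"turn":0},{"x":-4,"y":0,"z":0,"turn":0}]' 0
python3 -m crank '[{"x":-0.6,"y":0,"z":0,"turn":0},{"x":0,"y":0,"z":0,"turn":0},{"x":0,"y":0,"z":0,"turn":0}]'
python3 - <<'E'
from h import *
p,d=grab("side"); save(cv2.resize(p[120:300,190:430],(800,600)),"side3.png")
from scipy.spatial.transform import Rotation as R
s=manip.state(); q=s["tool_rot"]; M=R.from_quat([*q[1:],q[0]]).as_matrix(); print(s["tool_pos"],M[:2,:2].round(3), s["gripper_width"])
r=s["tool_pos"][:2]-[.6138,-.1632]; print("case xy",r@[.979,.203],r@[-.203,.979])
E
```

```text
time: 7.4
tool_pos: [0.6545, -0.1544, 0.0166]
tool_rot: [0.0, 0.993, 0.115, 0.0]
contact_force: [-0.4, 0.2, 0.6]
gripper_width: 0.597
grasp_force: 0.0
time: 7.9
tool_pos: [0.6579, -0.1556, 0.1538]
tool_rot: [0.002, 0.995, 0.101, 0.005]
contact_force: [-0.4, 0.2, 1.2]
gripper_width: 0.605
grasp_force: 0.0
time: 8.4
tool_pos: [0.4663, -0.1927, 0.1452]
tool_rot: [-0.0, 0.995, 0.102, -0.001]
contact_force: [-0.0, -0.5, 0.3]
gripper_width: 0.004
grasp_force: 0.0
time: 8.7
tool_pos: [0.4631, -0.1941, 0.1465]
tool_rot: [0.0, 0.995, 0.102, 0.0]
contact_force: [-0.5, -0.5, 0.5]
gripper_width: -0.002
grasp_force: 0.0
[ 0.46343485 -0.19409022  0.1465926 ] [[ 0.979  0.203]
 [ 0.203 -0.979]] 0.0029202704618197348
case xy -0.15347819899408122 0.00028259774657273727
```

View pics/side3.png

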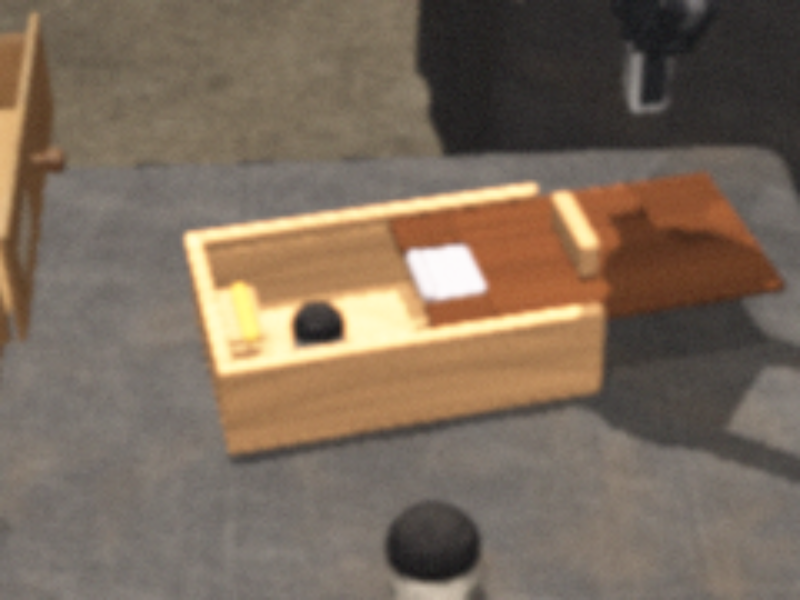

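The pot stands upright in the bay with its cap at crop (318,325). The closed fingers (650,80) hang above the lid behind the bar (575,235), so I go down and push.

```bash
python3 -m crank '[{"x":0,"y":0,"z":2,"turn":0},{"x":0,"y":0,"z":3,"turn":0},{"x":0,"y":0,"z":2,"turn":0},{"x":0,"y":0,"z":1.4,"turn":0},{"x":0,"y":0,"z":0,"turn":0}]'
python3 -m crank '[{"x":1,"y":0,"z":0,"turn":0},{"x":0.5,"y":0,"z":0,"turn":0},{"x":0.5,"y":0,"z":0,"turn":0},{"x":0.5,"y":0,"z":0,"turn":0},{"x":0.5,"y":0,"z":0,"turn":0}]'
```

```text
time: 9.25
tool_pos: [0.4617, -0.1931, 0.0601]
tool_rot: [-0.001, 0.995, 0.102, -0.002]
contact_force: [-0.7, -0.5, -0.1]
gripper_width: -0.003
grasp_force: 0.0
time: 9.75
tool_pos: [0.4925, -0.1883, 0.0631]
tool_rot: [0.0, 0.995, 0.102, 0.0]
contact_force: [-1.2, -1.6, 1.3]
gripper_width: 0.001
grasp_force: 0.9
```

```bash
python3 -m crank '[{"x":1,"y":0,"z":0,"turn":0},{"x":1,"y":0,"z":0,"turn":0},{"x":1,"y":0,"z":0,"turn":0},{"x":1,"y":0,"z":0,"turn":0},{"x":1,"y":0,"z":0,"turn":0}]'
python3 -m crank '[{"x":1,"y":0,"z":0,"turn":0},{"x":1,"y":0,"z":0,"turn":0},{"x":0.5,"y":0,"z":0,"turn":0},{"x":0,"y":0,"z":0,"turn":0}]'
python3 - <<'E'
from h import *
p,d=grab("side"); save(cv2.resize(p[120:300,190:430],(800,600)),"side4.png")
s=manip.state();r=s["tool_pos"][:2]-[.6138,-.1632]; print("case xy",r@[.979,.203],r@[-.203,.979],s["contact_force"])
E
```

```text
time: 10.25
tool_pos: [0.5417, -0.1778, 0.0624]
tool_rot: [0.0, 0.995, 0.102, -0.0]
contact_force: [-1.6, -0.5, 1.0]
gripper_width: -0.001
grasp_force: 1.0
time: 10.65
tool_pos: [0.5661, -0.1724, 0.0623]
tool_rot: [-0.0, 0.995, 0.102, 0.0]
contact_force: [0.4, -0.3, -0.7]
gripper_width: 0.0
grasp_force: 0.0
case xy -0.04897736091377457 0.0007673788384859161 [-0.65664557 -0.41625903 -0.58503856]
```

View pics/side4.png

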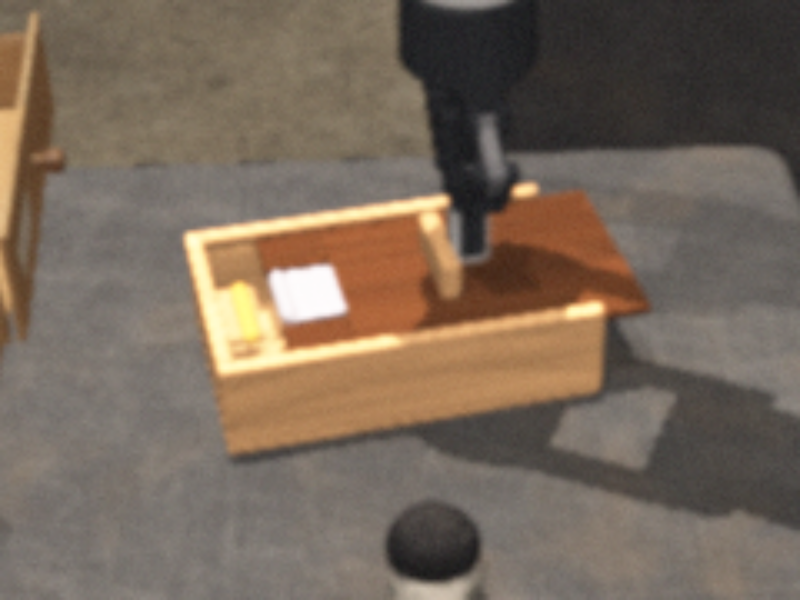

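The lid follows the fingers (470,235) with the bar at (440,255), about 30 mm remain. I'll push on slowly.

```bash
python3 -m crank '[{"x":0.7,"y":0,"z":0,"turn":0},{"x":0.6,"y":0,"z":0,"turn":0},{"x":0.4,"y":0,"z":0,"turn":0},{"x":0.2,"y":0,"z":0,"turn":0},{"x":0.2,"y":0,"z":0,"turn":0}]'
python3 -m crank '[{"x":0.2,"y":0,"z":0,"turn":0},{"x":0.2,"y":0,"z":0,"turn":0},{"x":0.1,"y":0,"z":0,"turn":0}]'
```

```text
time: 11.2
tool_pos: [0.5836, -0.1687, 0.0621]
tool_rot: [-0.0, 0.995, 0.102, -0.003]
contact_force: [-12.5, -1.3, 7.2]
gripper_width: 0.005
grasp_force: 6.3
time: 11.5
tool_pos: [0.5891, -0.1676, 0.0621]
tool_rot: [-0.0, 0.995, 0.102, -0.002]
contact_force: [-6.8, -0.3, 3.0]
gripper_width: -0.002
grasp_force: 3.3
```

```bash
python3 -m crank '[{"x":0.2,"y":0,"z":0,"turn":0},{"x":0,"y":0,"z":0,"turn":0}]'
python3 -m crank '[{"x":0.2,"y":0,"z":0,"turn":0},{"x":0,"y":0,"z":0,"turn":0}]'
```

```text
time: 11.7
tool_pos: [0.5922, -0.167, 0.0621]
tool_rot: [-0.0, 0.995, 0.102, -0.001]
contact_force: [-3.3, -0.1, 0.9]
gripper_width: 0.001
grasp_force: 1.6
time: 11.9
tool_pos: [0.5953, -0.1667, 0.0625]
tool_rot: [0.0, 0.995, 0.102, 0.001]
contact_force: [-1.3, 0.3, -0.6]
gripper_width: 0.005
grasp_force: 0.4
```

The force rose to 12 N and fell away, so it probably snapped. I'll retreat and check.

```bash
python3 -m crank '[{"x":-1,"y":0,"z":0,"turn":0},{"x":-2,"y":0,"z":0,"turn":0},{"x":0,"y":0,"z":-3,"turn":0},{"x":0,"y":0,"z":-4,"turn":0},{"x":0,"y":0,"z":-4,"turn":0}]'
python3 -m crank '[{"x":-4,"y":0,"z":-2,"turn":0},{"x":-4,"y":0,"z":0,"turn":0},{"x":-4,"y":0,"z":0,"turn":0},{"x":0,"y":0,"z":0,"turn":0}]'
python3 - <<'E'
from h import *
for n,v0,u0,f in(("side",120,190,"side5.png"),("top",130,310,"top5.png")):
    p,d=grab(n); save(cv2.resize(p[v0:v0+180,u0:u0+240],(800,600)),f)
v,u=np.mgrid[140:300,330:450]
P=np.array([dep("top",(x,y),d) for x,y in zip(u.ravel(),v.ravel())])
k=(P[:,2]>.070)&(P[:,2]<.086)&(abs((P[:,:2]-[.6138,-.1632])@[.979,.203])<.05)
r=cv2.minAreaRect(P[k,:2].astype(np.float32)); print(r,(np.array(r[0])-[.6138,-.1632])@[.979,.203])
E
```

```text
time: 12.4
tool_pos: [0.5647, -0.173, 0.1736]
tool_rot: [0.0, 0.995, 0.102, 0.0]
contact_force: [-0.1, -0.3, 0.4]
gripper_width: 0.001
grasp_force: 0.0
time: 12.8
tool_pos: [0.4446, -0.1976, 0.1923]
tool_rot: [0.001, 0.995, 0.1, 0.0]
contact_force: [0.3, 0.1, 0.2]
gripper_width: 0.002
grasp_force: 0.0
((0.6106455326080322, -0.16330339014530182), (0.012482989579439163, 0.05853515490889549), 10.882076263427734) -0.003109211776232729
```

View pics/side5.png

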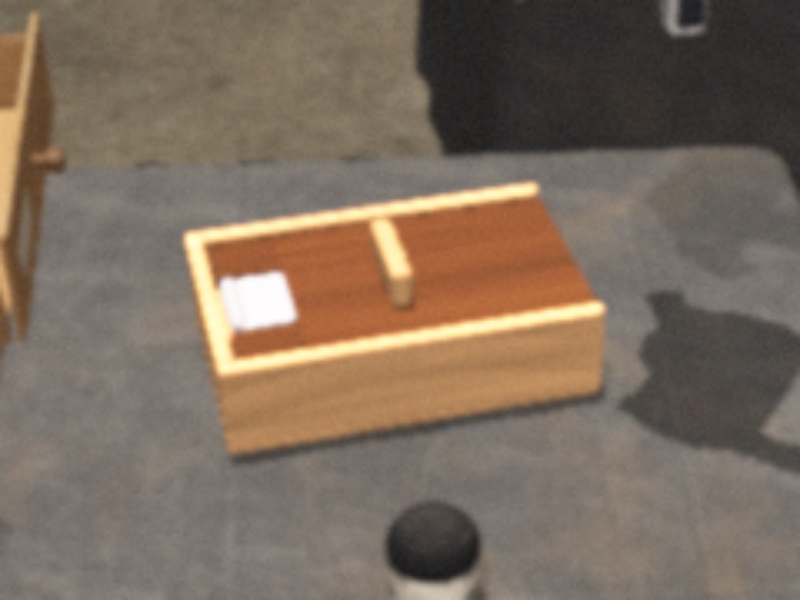

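View pics/top5.png

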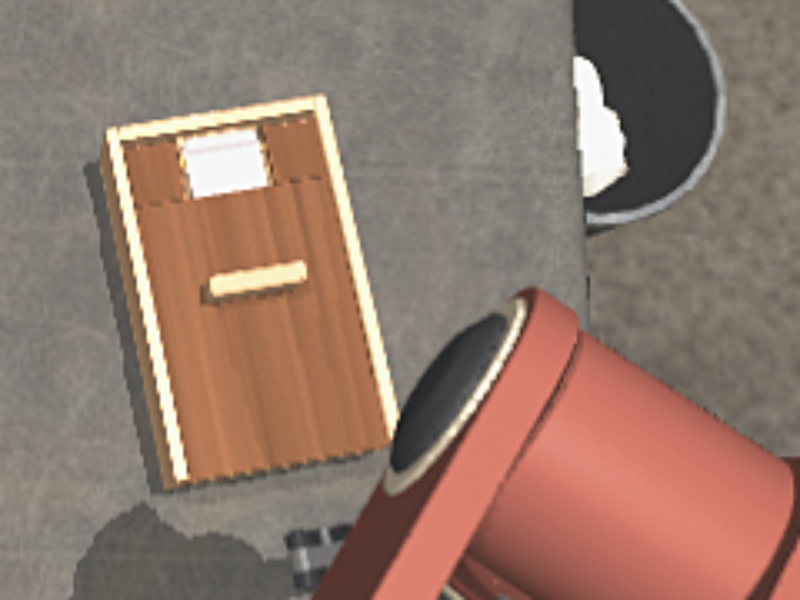

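The lid looks shut flush: bar at side crop (392,260), lid edge meeting the far wall in the top crop (215,140). The measured lid value is 3 mm ± 2, which is not conclusive, so I'll press again gently to feel the stop.

```bash
python3 -m crank '[{"x":4,"y":0,"z":0,"turn":0},{"x":4,"y":0,"z":0,"turn":0},{"x":4,"y":0,"z":0,"turn":0},{"x":0,"y":0,"z":3,"turn":0},{"x":0,"y":0,"z":4,"turn":0}]'
python3 -m crank '[{"x":0,"y":0,"z":4,"turn":0},{"x":0,"y":0,"z":2,"turn":0},{"x":1,"y":0,"z":0,"turn":0},{"x":1,"y":0,"z":0,"turn":0},{"x":1,"y":0,"z":0,"turn":0}]'
python3 -m crank '[{"x":0.1,"y":0,"z":0,"turn":0},{"x":0,"y":0,"z":0,"turn":0}]'
python3 -m crank '[{"x":0.1,"y":0,"z":0,"turn":0},{"x":0,"y":0,"z":0,"turn":0}]'
python3 -m crank '[{"x":0.1,"y":0,"z":0,"turn":0},{"x":0,"y":0,"z":0,"turn":0}]'
```

```text
time: 13.4
tool_pos: [0.5699, -0.1732, 0.1247]
tool_rot: [0.002, 0.995, 0.103, 0.003]
contact_force: [0.8, -0.7, -0.4]
gripper_width: 0.0
grasp_force: 0.0
time: 13.9
tool_pos: [0.5975, -0.1671, 0.0649]
tool_rot: [0.001, 0.995, 0.102, 0.002]
contact_force: [-7.0, -1.9, -0.7]
gripper_width: 0.004
grasp_force: 9.3
time: 14.1
tool_pos: [0.5972, -0.1672, 0.0647]
tool_rot: [0.001, 0.995, 0.102, 0.0]
contact_force: [-3.2, -0.8, 3.3]
gripper_width: 0.005
grasp_force: 1.9
time: 14.3
tool_pos: [0.5972, -0.1672, 0.0647]
tool_rot: [0.001, 0.995, 0.102, -0.0]
contact_force: [-5.7, -1.0, 5.3]
gripper_width: -0.002
grasp_force: 3.4
time: 14.5
tool_pos: [0.5973, -0.1672, 0.0647]
tool_rot: [0.001, 0.995, 0.102, -0.001]
contact_force: [-9.5, -1.9, 7.1]
gripper_width: -0.002
grasp_force: 5.2
```

The fingers stand still at 0.5973 m while the force climbs, about 14 mm past where the ridge was felt, so this is the stop. I'll retreat and hand in.

```bash
python3 -m crank '[{"x":-1,"y":0,"z":0,"turn":0},{"x":-2,"y":0,"z":0,"turn":0},{"x":0,"y":0,"z":-3,"turn":0},{"x":0,"y":0,"z":-4,"turn":0},{"x":0,"y":0,"z":-2,"turn":0}]'
python3 -m crank '[{"x":0,"y":0,"z":0,"turn":0},{"x":0,"y":0,"z":0,"turn":0},{"x":0,"y":0,"z":0,"turn":0}]'
python3 -c "
from plant import manip
print(manip.job_done())"
```

```text
time: 15.0
tool_pos: [0.5706, -0.173, 0.1576]
tool_rot: [0.002, 0.995, 0.102, 0.004]
contact_force: [0.8, 0.7, 1.2]
gripper_width: -0.002
grasp_force: 0.0
time: 15.3
tool_pos: [0.5676, -0.1718, 0.1509]
tool_rot: [-0.001, 0.995, 0.102, -0.001]
contact_force: [-0.4, 1.0, -0.9]
gripper_width: -0.003
grasp_force: 0.0
the job is handed in; nothing more can be done
None
```

The squat pot was standing upright in the case before I shut the lid, the lid is past its ridge and against its stop, the gripper is clear, and the job was handed in at about 15 s (no verdict returned).

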